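Fit the power head on the chopper and hold it pressed

ROBOT

A 6-joint arm with a two-finger parallel gripper is mounted at the origin on a cart in front of the work surface, level with it; the furniture and walls round the work are solid. World frame = base frame: x ahead of the robot, y to its left, z up, the work surface at z = 0. Lengths are in m, angles in rad, forces in N, time in s.
With the tool pointing down it reaches from about 0.425 to 0.95 m from the base axis. Payload 3.5 kg.
Tool frame: the origin (TCP) lies at the very end of the fingers, on their centre line; the grasp point (between the pads) lies 19 mm behind it; z points along the fingers, y is the line along which they close (so a half turn about z gives the same grasp; the last joint's range is limited). The gripper opens to 85 mm and grips with 20 to 120 N. Pads are 22 mm wide; open, the fingers measure 114 mm over their backs; the gripper's body (76 mm by 85 mm) begins 54 mm behind the grasp point. The pads swing forward as they close: fully open they stand 13 mm farther back than shut.
Start: joints at [1.044, 0.286, 1.577, -0, 1.279, -0.15], TCP at [0.248, 0.628, 0.231] pointing down, gripper open.
Joint ranges: [-2.77, 2.77], [-0.9, 2.22], [0.21, 2.48], [-1.53, 4.67], [0.24, 2.81], [-2.84, 2.84]. Speed limits (rad/s): [2.79, 2.79, 3.14, 3.14, 3.14, 3.14].

INTERFACE

Orientations are given as a rotation vector (axis times angle).
In Python, from station import bot, viewer gives the robot as it stands.
- The arm moves only by the shell command python3 -m handwheel 'ROWS' [FORCE]. ROWS is JSON, a list of rows, each a list of 3 entries, a list of its own where there are three numbers: the shift along the tool's x, y, z in mm, then the turn about the tool's z in degrees, then the closure, from -1 (fully open) to 1 (shut). A call has exactly 10 rows; each row shifts and turns the commanded pose from where the row before left it, along the tool's axes as they then stand; what a row does not reach is not made up. A row lasts 1/12 s, in which the tool goes at most 41.7 mm and 7.16 degrees, less where a joint would pass 70% of its speed; a pose out of reach is approached as far as the arm can. A call with a gripper value outside its range is refused whole. The fingers move at their own pace and stop on an object; FORCE is the grip in N (left out, the last holds). Time passes only in rows, so rows that do not move let the fingers close, or fill a call up. It gives the time, the measured TCP pose, the force, the opening and the grip force at its end, in the units of the state.
- bot.read_state(): the state, without advancing time (a new reading comes with each control period).
- viewer.camera(name): name is "side" or "top" or "wrist"; returns a dict with "img" (480x640x3 uint8, red, green, blue), "vertical_fov" (degrees; the focal length in pixels is half the picture's height over the tangent of half this angle, whatever the lens; pixels are square), "cx", "cy" (the principal point, pixels), "eye" and "attitude" of the camera in the world; the wrist camera has in their place "hand_eye" (4x4, takes a point from camera to tool coordinates, whose origin is the TCP and whose axes are the flange's). Camera axes: x right, y down, z forward; pixel columns grow to the right and rows downward; lengths in m; the calibration is good to about 2 mm. A picture is of the moment at which its call begins: read the wrist's pose just before it. There is no depth.
- bot.sign_off(): hands the job in; it is judged then, once.
The state is a dict: "t": time; "joint_positions": joint angles; "dq": joint speeds; "effort": joint torques, N m; "position": TCP position; "tcp_rot": TCP orientation; "contact_force": force on the tool from outside, world axes, zero at the start; "moment": the same for the moment, N m; "finger_gap": finger opening in m; "grip_force": force on a finger pad.
Only numpy, scipy, OpenCV 4.12 (cv2) and the standard library are available. Lean on these libraries where they do the work, as an engineer would, in place of code of your own. Each camera call takes 0.05 s, during which the arm holds its last target. There are 200 camera calls.

TASK

Get the mini chopper running: pull the power head straight up out of its charging dock, whose two sprung catches hold it, set it upright on the chopper's shaft and turn it until the splines mesh and it drops onto the run ring. The chopper runs only while the head is pushed down, so press the ring all the way down and finish like that, still gripping the head and keeping it pressed. Do not knock over or push away the lemon, the tin or the salt shaker.

Things in the scene. Friction and masses are not known exactly. Their poses are not given: they have to be found in the camera images.
- power_head: loose motor unit, white plastic, 0.36 to 0.59 kg, 100 mm tall, standing upright in the dock; origin at the centre of its underside, z up its axis. Round hollow skirt, 78 mm across at z 0 to 8 mm, tapering to 68 mm at z 19 mm; shoulder to z 47 mm; oval grip z 47 to 92 mm; cap to z 100 mm.
- head_grip (a point): where to grip: on the head's axis 72 mm above its underside, axes as the head's. The upright grip is 60 mm along x and 42 mm along y, with flat sides facing +y and -y that carry dark rubber pads: close across the 42 mm; the fingers stand well above the catches of the dock. A grip of 40 to 50 N holds it safely; squeezing much harder only makes it twist in the fingers.
- socket_mouth (a point): mouth of the spline socket inside the skirt, on the axis 3 mm above the underside, axes as the head's: a cross of two slots 9 mm wide along x and y, 25 mm deep, edges of the mouth bevelled 1.3 mm. It fits the shaft every quarter turn.
- chopper: stands fast on the board: clear bowl 112 mm across, white lid 118 mm across with its top 72 mm above the origin; origin at the centre of the underside, z up. The head's underside is about 92 mm above this origin while it rests unmeshed on the ends of the shaft's ribs (98 mm on the pilot pin if off centre), 80 mm when meshed and touching the run ring, 74 mm with the ring fully down.
- shaft_top (a point): top of the ribs of the steel shaft amid the lid, on the chopper's axis, 95 mm above its origin; x and y lie along two crossing ribs 28 mm long, 6.2 mm thick, crests rounded (1.4 mm play each side in the slots, about 6 degrees). A pilot pin 8 mm thick stands 6 mm higher. Any start angle; turns about z, but a seal (0.12 N m) holds it while the head is turned on it with under 10 N.
- run_ring (a joint): grey sprung ring on the lid round the shaft, 80 mm outside, 62 mm inside, top 80 mm above the chopper's origin when up; the skirt lands on it. 0 up, 0.006 m fully down (running). 8 N start it, 12.8 N hold it fully down; the head's weight alone does not move it and it springs up when the push ends.
- dock: white charging dock, fast on the board, a slab 100 mm (x) by 132 mm (y) by 16 mm; origin at the centre of its underside, z up. Two grey sprung catches at its +y and -y ends reach over the taper of the skirt, up to 46 mm above the origin.
- dock_seat (a point): centre of the dock's top face, 16 mm above its origin, where the head stands, its x along the dock's x, inside a rim 6 mm high. A straight upward pull of about 9 to 13 N, weight included, springs the catches apart within 15 mm; lift 40 mm before moving sideways.
- lemon: a lemon, 71x53x51 mm, lying on the board behind the work; leave alone
- tin_half: a short food tin, 75 mm across, 58 mm tall, standing on the board to the right of the work; leave alone
- salt_shaker: a glass salt shaker with grey top, 44 mm across, 90 mm tall, standing on the board behind the work; leave alone

How it is judged:
By the outcome, as a careful person would: the job done as asked, in the order asked, and still so for the second after the job is handed in, while the arm keeps its last pose, push and grip.
It also fails if it takes over 48 s, if anything falls off the work surface, if the arm or the gripper's body presses on something with over 40 N, if the wrist force passes 120 N, or if a joint passes its speed limit or range.

## Working session

There is one attempt and no reset: what is moved stays moved. The work goes in short steps, Python scripts to look and compute and a shell command to move; the robot and the scene stay as the last step left them, time stands still between calls to the robot, and variables do not carry over. Pictures are saved under pics/ and viewed, at most 10 in all, crops included, and the job is handed in when it is done.

```bash
mkdir -p pics; ls
python3 - <<'E'
from station import bot, viewer
import cv2,numpy as np
s=bot.read_state();print(s)
for n in("top","side"):
    c=viewer.camera(n);cv2.imwrite(f"pics/{n}0.png",c["img"][:,:,::-1]);print({k:v for k,v in c.items() if k!="img"})
E
```

```text
pics
{'t': 0.0, 'joint_positions': array([ 1.04397669e+00,  2.87178371e-01,  1.57819545e+00, -1.89250366e-06,
        1.27860025e+00, -1.49993464e-01]), 'dq': array([-0.00049564,  0.00189223, -0.0001455 ,  0.00209515, -0.00152595,
        0.00104372]), 'effort': array([ 1.91155632e-04, -4.05981338e+01, -2.92626804e+01, -1.69630662e-04,
        5.89698670e-03, -4.90823638e-06]), 'position': array([0.24801114, 0.62707098, 0.22992872]), 'tcp_rot': array([-0.58827228, -3.08521824,  0.00352863]), 'contact_force': array([ 0.65615004, -0.48139336, -0.65325187]), 'moment': array([-0.00198517, -0.04184369, -0.02171332]), 'grip_force': 0.0, 'finger_gap': 0.08553899471830265}
{'vertical_fov': 46.94476412107992, 'cx': 318.1080783504405, 'cy': 243.87774209910725, 'eye': array([ 0.37222535, -0.05079905,  1.18041854]), 'attitude': array([-2.1347879 ,  2.16686526, -0.16657876])}
{'vertical_fov': 44.48661283792661, 'cx': 317.5675427567708, 'cy': 237.24798444781968, 'eye': array([ 0.16075779, -1.00387595,  0.62836843]), 'attitude': array([-2.01002385,  0.36979504, -0.21829873])}
```

View pics/top0.png

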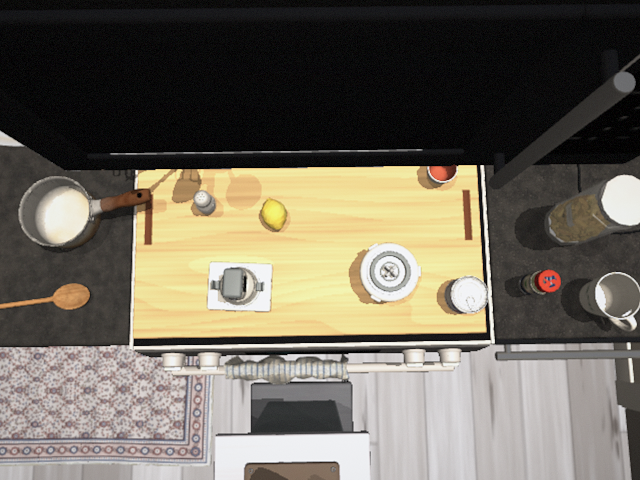

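View pics/side0.png

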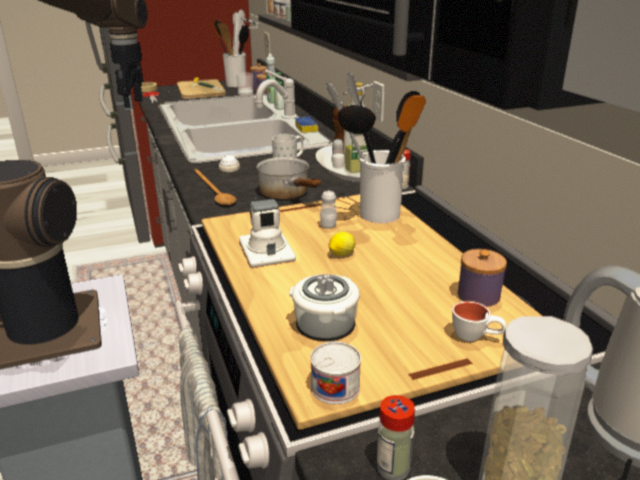

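The top view shows the dock slab with corners about (210,262), (272,263), (271,311) and (207,309), and the head's cap near (236,283). The lid is centred near (389,271), the lemon is at (273,214), the shaker at (204,202) and the tin at (467,296). The side view confirms this layout.

```bash
cat > h.py <<'E'
from station import bot, viewer
import cv2,numpy as np
from scipy.spatial.transform import Rotation as R
def shot(n):
    s=bot.read_state();c=viewer.camera(n)
    if n=="wrist":
        T=np.eye(4);T[:3,:3]=R.from_rotvec(s["tcp_rot"]).as_matrix();T[:3,3]=s["position"]
        P=T@np.array(c["hand_eye"])
    else:
        P=np.eye(4);a=np.array(c["attitude"]);P[:3,:3]=R.from_rotvec(a).as_matrix();P[:3,3]=c["eye"]
    c["P"]=P;c["f"]=240/np.tan(np.radians(c["vertical_fov"])/2);return c
def ray(c,u,v):
    d=c["P"][:3,:3]@np.array([(u-c["cx"])/c["f"],(v-c["cy"])/c["f"],1]);return c["P"][:3,3],d
def onz(c,u,v,z):
    o,d=ray(c,u,v);return o+d*(z-o[2])/d[2]
def pix(c,p):
    q=np.linalg.inv(c["P"])@np.append(p,1);return q[:2]/q[2]*c["f"]+[c["cx"],c["cy"]]
def tool(p):  # displacement from TCP to p in tool axes, mm
    s=bot.read_state();return R.from_rotvec(s["tcp_rot"]).inv().apply(np.array(p)-s["position"])*1000
E
python3 - <<'E'
from h import *
np.set_printoptions(precision=4,suppress=True)
c=shot("top")
q=[onz(c,*p,.016) for p in((210,262),(272,263),(271,311),(207,309))]
print(q,np.mean(q,0))
d=q[0]-q[1]+q[3]-q[2];print("dock y yaw",np.degrees(np.arctan2(d[1],d[0])))
print("cap",onz(c,234,283,.116),"chop",onz(c,389,271,.072),onz(c,389,271,.095))
print("lemon",onz(c,273,214,.03),"shaker",onz(c,204,198,.09), "tin",onz(c,468,294,.058))
s=bot.read_state();print(R.from_rotvec(s["tcp_rot"]).as_matrix())
w=shot("wrist");print(w["hand_eye"],w["vertical_fov"])
print("tool disp to dock",tool(np.mean(q,0)))
cv2.imwrite("pics/topcrop.png",cv2.resize(c["img"][230:330,190:430,::-1],None,fx=3.3,fy=3.3,interpolation=cv2.INTER_CUBIC))
E
```

```text
[array([0.5063, 0.1656, 0.016 ]), array([0.5023, 0.0345, 0.016 ]), array([0.4014, 0.037 , 0.016 ]), array([0.4076, 0.1706, 0.016 ])] [0.4544 0.1019 0.016 ]
dock y yaw 87.78460570740101
cap [0.4535 0.1004 0.116 ] chop [ 0.4764 -0.2051  0.072 ] [ 0.4742 -0.2019  0.095 ]
lemon [0.6051 0.031  0.03  ] shaker [0.6277 0.1655 0.09  ] tin [ 0.4285 -0.366   0.058 ]
[[-0.9298  0.368  -0.001 ]
 [ 0.368   0.9298 -0.0017]
 [ 0.0003 -0.0019 -1.    ]]
[[-0.0002 -0.9651 -0.2619  0.0681]
 [ 1.     -0.0002 -0.0002 -0.0012]
 [ 0.0002 -0.2619  0.9651 -0.1438]
 [ 0.      0.      0.      1.    ]] 67.10507284990362
tool disp to dock [-385.1656 -412.3184  214.98  ]
```

View pics/topcrop.png

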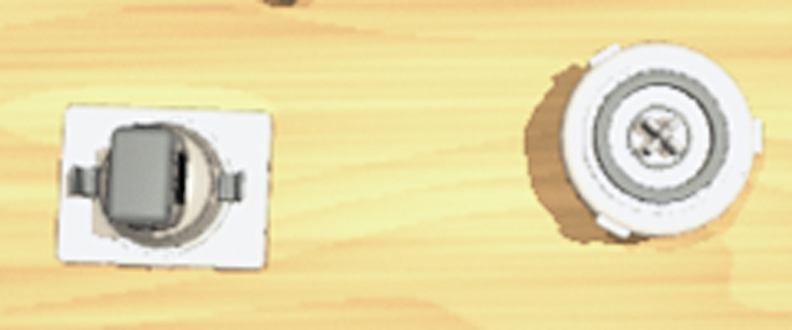

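The crop confirms the head's grey cap at about (233,283) full-picture. The lid centre and shaft cross are at about (389,271.5), with the ribs near 45°.

```bash
python3 -m handwheel '[[[-24,-25.8,0],0,-1],[[-24,-25.8,0],0,-1],[[-24,-25.8,0],0,-1],[[-24,-25.8,0],0,-1],[[-24,-25.8,0],0,-1],[[-24,-25.8,0],0,-1],[[-24,-25.8,0],0,-1],[[-24,-25.8,0],0,-1],[[-24,-25.8,0],0,-1],[[-24,-25.8,0],0,-1]]' 45
python3 -m handwheel '[[[-24,-25.8,0],0,-1],[[-24,-25.8,0],0,-1],[[-24,-25.8,0],0,-1],[[-24,-25.8,0],0,-1],[[-24,-25.8,0],0,-1],[[-24,-25.8,0],-3.9,-1],[[0,0,0],-3.9,-1],[[0,0,0],-3.9,-1],[[0,0,0],-3.9,-1],[[0,0,0],-3.9,-1]]'
python3 - <<'E'
from h import *
np.set_printoptions(precision=4,suppress=True)
w=shot("wrist");cv2.imwrite("pics/w1.png",w["img"][:,:,::-1])
s=bot.read_state();print(s["joint_positions"],R.from_rotvec(s["tcp_rot"]).as_matrix())
E
```

```text
t: 1.03
position: [0.3766, 0.2978, 0.2313]
tcp_rot: [0.588, 3.086, 0.0]
contact_force: [0.5, -0.4, -0.5]
finger_gap: 0.0857
grip_force: 0.0
t: 1.87
position: [0.4534, 0.102, 0.2312]
tcp_rot: [-0.054, -3.141, -0.0]
contact_force: [-0.0, -0.5, 0.7]
finger_gap: 0.0851
grip_force: 0.0
[ 0.0029 -0.1931  2.0746  0.      1.2605 -1.5363] [[-0.9995  0.0316 -0.0004]
 [ 0.0316  0.9995  0.    ]
 [ 0.0004  0.     -1.    ]]
```

View pics/w1.png

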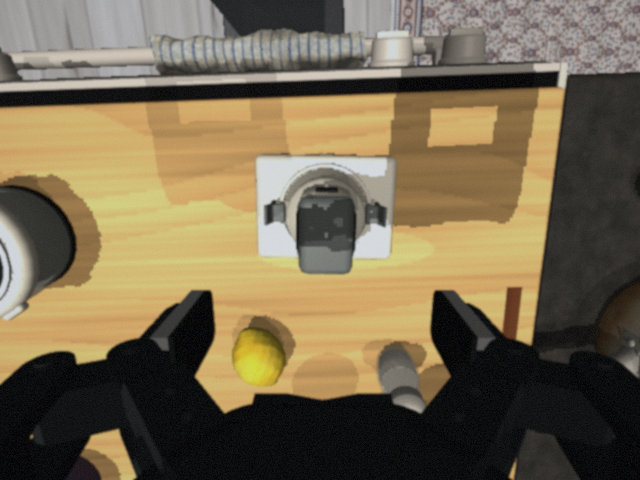

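The slab has corners at (258,157), (395,157), (392,259) and (259,257). The head's cap spans x 298–355, with its front edge at y≈272. The fingers are clear of the lemon (258,357) and the shaker (400,375).

Run:
```python
from h import *
np.set_printoptions(precision=4,suppress=True)
w=shot("wrist")
q=[onz(w,*p,.016) for p in((258,157),(395,157),(392,259),(259,257))]
m=np.mean(q,0);print(np.array(q),m);d=q[1]-q[0]+q[2]-q[3];print(np.degrees(np.arctan2(d[1],d[0])))
print("cap back",onz(w,325,272,.116),"cap L/R",onz(w,298,250,.11),onz(w,355,250,.11))
print("mm tool",tool(m))
g=cv2.cvtColor(w["img"],cv2.COLOR_RGB2GRAY);h=cv2.cvtColor(w["img"],cv2.COLOR_RGB2HSV)
mask=((h[:,:,1]<45)&(g>170)).astype(np.uint8)[130:290,230:420]
cs,_=cv2.findContours(mask,0,2);k=max(cs,key=cv2.contourArea);b=cv2.boxPoints(cv2.minAreaRect(k))+[230,130];print(b)
q=[onz(w,*p,.016) for p in b];print(np.mean(q,0),cv2.minAreaRect(k))
```

```text
[[0.4016 0.0408 0.016 ]
 [0.4058 0.1738 0.016 ]
 [0.5103 0.1728 0.016 ]
 [0.5037 0.0339 0.016 ]] [0.4554 0.1053 0.016 ]
87.71398739095507
cap back [0.4843 0.1028 0.116 ] cap L/R [0.4679 0.0826 0.11  ] [0.4693 0.1263 0.11  ]
mm tool [ -1.9275   3.0675 215.1736]
[[256. 156.]
 [387. 156.]
 [387. 257.]
 [256. 257.]]
[0.4542 0.1008 0.016 ] ((91.5, 76.5), (101.0, 131.0), 90.0)
```

```bash
python3 -m handwheel '[[[-1,2,10],0.4,-1],[[0,0,18],0,-1],[[0,0,18],0,-1],[[0,0,18],0,-1],[[0,0,18],0,-1],[[0,0,18],0,-1],[[0,0,18],0,-1],[[0,0,18],0,-1],[[0,0,18],0,-1],[[0,0,8],0,-1]]'
python3 -m handwheel '[[[0,0,0],0,-0.5],[[0,0,0],0,-0.3],[[0,0,0],0,0],[[0,0,0],0,0.3],[[0,0,0],0,1],[[0,0,0],0,1],[[0,0,0],0,1],[[0,0,0],0,1],[[0,0,0],0,1],[[0,0,0],0,1]]' 45
```

```text
t: 2.8
position: [0.4524, 0.1047, 0.0662]
tcp_rot: [-0.07, -3.136, 0.0]
contact_force: [-0.7, 0.1, -0.7]
finger_gap: 0.0856
grip_force: 0.0
t: 3.63
position: [0.4555, 0.1043, 0.0708]
tcp_rot: [0.068, 3.139, -0.001]
contact_force: [-2.3, -2.4, 6.2]
finger_gap: 0.0516
grip_force: 51.6
```

```bash
python3 -m handwheel '[[[0,0,0],0,1],[[0,0,0],0,1],[[0,0,0],0,1],[[0,0,0],0,1],[[0,0,0],0,1],[[0,0,0],0,1],[[0,0,0],0,1],[[0,0,0],0,1],[[0,0,0],0,1],[[0,0,0],0,1]]' 45
python3 - <<'E'
from h import *
w=shot("wrist")["img"];s=shot("side")["img"]
cr=cv2.resize(s[180:290,200:340],(560,440),interpolation=cv2.INTER_CUBIC)
w2=cv2.resize(w[150:480,100:540],(0,0),fx=1,fy=1)
o=np.zeros((600,800,3),np.uint8);o[:330,:440]=w2;o[160:600,440:]=cr[:, 80:440]
cv2.imwrite("pics/g1.png",o[:,:,::-1]);print(bot.read_state()["finger_gap"],bot.read_state()["moment"])
E
```

```text
t: 4.47
position: [0.4555, 0.1043, 0.0707]
tcp_rot: [0.068, 3.139, -0.001]
contact_force: [-2.2, -1.4, 6.6]
finger_gap: 0.0517
grip_force: 51.6
0.05205935614517281 [-0.21513933  0.29435634 -0.02232303]
```

View pics/g1.png

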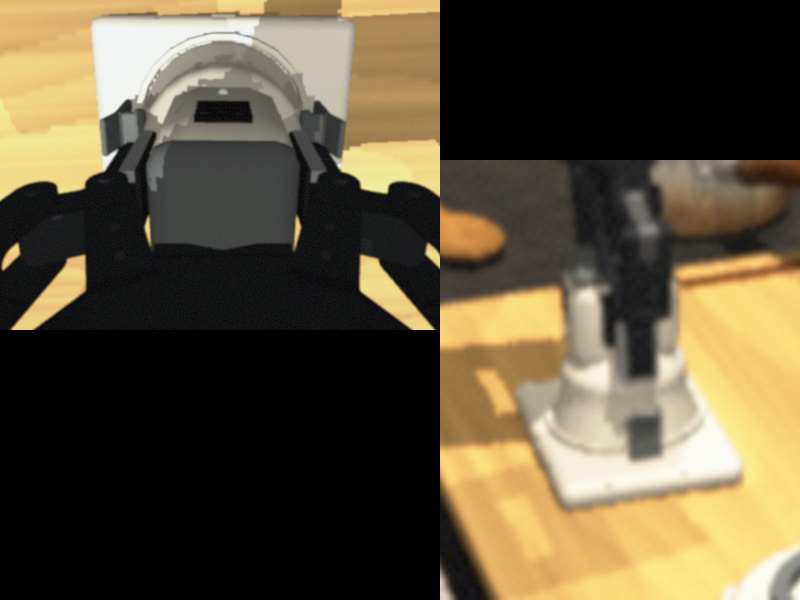

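The fingertips are low: they closed on the sloping shoulder (gap 52 mm, lifted 5 mm), not on the flats. I'll open, raise and regrip.

```bash
python3 -m handwheel '[[[0,0,0],0,0],[[0,0,0],0,-0.5],[[0,0,0],0,-0.5],[[0,0,-5],0,-0.5],[[0,0,-5],0,-0.5],[[0,0,0],0,-0.5],[[0,0,0],0,1],[[0,0,0],0,1],[[0,0,0],0,1],[[0,0,0],0,1]]' 45
python3 -m handwheel '[[[0,0,0],0,1],[[0,0,0],0,1],[[0,0,0],0,1],[[0,0,0],0,1],[[0,0,0],0,1],[[0,0,0],0,1],[[0,0,0],0,1],[[0,0,0],0,1],[[0,0,0],0,1],[[0,0,0],0,1]]' 45
```

```text
t: 5.4
position: [0.4568, 0.1043, 0.0823]
tcp_rot: [0.068, 3.137, -0.001]
contact_force: [-2.1, -1.3, 12.3]
finger_gap: 0.042
grip_force: 55.5
t: 6.23
position: [0.4568, 0.1043, 0.0823]
tcp_rot: [0.067, 3.137, -0.001]
contact_force: [-2.4, -1.0, 12.4]
finger_gap: 0.0414
grip_force: 55.5
```

```bash
python3 -m handwheel '[[[0,0,-3],0,1],[[0,0,-4],0,1],[[0,0,-5],0,1],[[0,0,-6],0,1],[[0,0,-6],0,1],[[0,0,-8],0,1],[[0,0,-10],0,1],[[0,0,-10],0,1],[[0,0,-10],0,1],[[0,0,-10],0,1]]' 40
python3 -m handwheel '[[[0,0,-12],0,1],[[0,0,-12],0,1],[[0,0,-12],0,1],[[0,0,-12],0,1],[[0,0,-6],0,1],[[0,0,0],0,1],[[0,0,0],0,1],[[0,0,0],0,1],[[0,0,0],0,1],[[0,0,0],0,1]]' 40
python3 - <<'E'
from h import *
np.set_printoptions(precision=4,suppress=True)
w=shot("wrist");s=shot("side");t=shot("top")
print(bot.read_state()["moment"])
o=np.zeros((600,800,3),np.uint8);o[:330,:440]=w["img"][150:480,100:540]
o[:440,440:]=cv2.resize(s["img"][150:290,220:334],(360,440),interpolation=cv2.INTER_CUBIC)
o[340:600,:400]=cv2.resize(t["img"][230:313,325:453],(400,260),interpolation=cv2.INTER_CUBIC)
cv2.imwrite("pics/g2.png",o[:,:,::-1])
E
```

```text
t: 7.07
position: [0.4549, 0.1045, 0.153]
tcp_rot: [0.068, 3.14, 0.0]
contact_force: [0.2, 0.2, -5.3]
finger_gap: 0.0418
grip_force: 50.8
t: 7.9
position: [0.454, 0.1044, 0.2043]
tcp_rot: [-0.068, -3.139, 0.0]
contact_force: [-0.4, 0.0, -5.0]
finger_gap: 0.0415
grip_force: 50.8
[ 0.0081 -0.0224 -0.0161]
```

View pics/g2.png

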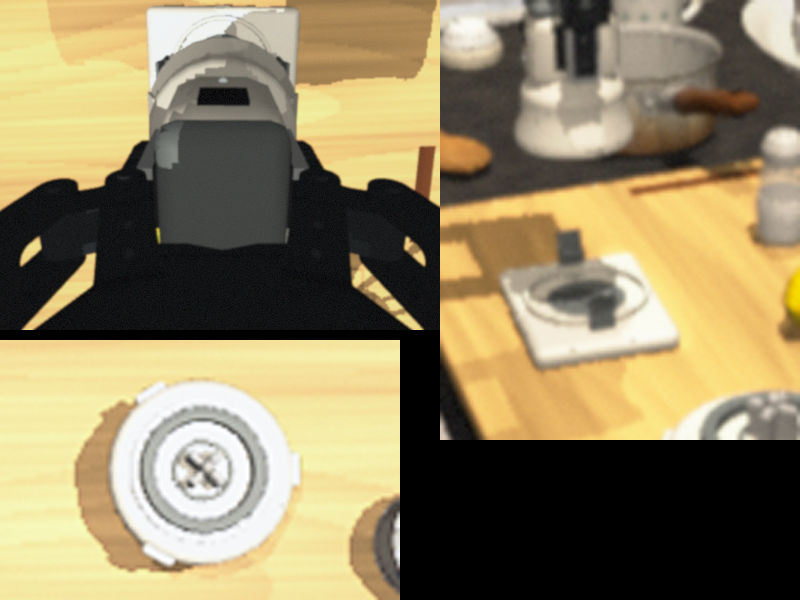

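The head came out cleanly: the dock is empty, about 5 N hangs on the gripper, and the grip is upright. The shaft cross sits at crop (202,470) with its ribs diagonal.

Run:
```python
from h import *
np.set_printoptions(precision=4,suppress=True)
# centre from extent of contours, several cameras
def big(m,x0,y0):
    cs,_=cv2.findContours(m.astype(np.uint8),0,2);k=max(cs,key=cv2.contourArea)
    return k+np.array([x0,y0])
t=shot("top");im=t["img"];h=cv2.cvtColor(im,cv2.COLOR_RGB2HSV)
k=big(h[225:320,345:432,1]<50,345,225);print("lid",cv2.fitEllipse(k))
e=cv2.fitEllipse(cv2.convexHull(k))
L=onz(t,*e[0],.068)
g=h[245:297,362:418];d=((g[:,:,1]<50)&(g[:,:,2]<170)&(g[:,:,2]>60)).astype(np.uint8)
k=big(d,362,245);r=cv2.fitEllipse(k);print("ring",r,"lidpt",L,"ringpt",onz(t,*r[0],.080))
k=big(h[250:320,195:285,1]<50,195,250);b=cv2.minAreaRect(k);print("dock",b,onz(t,*b[0],.016))
s=shot("side");cv2.imwrite("pics/shaft.png",cv2.resize(np.hstack([cv2.resize(im[257:285,375:403],(400,400),interpolation=2),cv2.resize(s["img"][268:304,302:352],(400,400),interpolation=2)]),None,fx=1,fy=1)[:,:,::-1])
```

```text
lid ((388.6062927246094, 271.7386779785156), (58.40386962890625, 59.34270477294922), 162.84275817871094)
ring ((389.56036376953125, 271.09521484375), (32.03382873535156, 32.71995544433594), 126.47344207763672) lidpt [ 0.475  -0.2049  0.068 ] ringpt [ 0.4754 -0.2051  0.08  ]
dock ((254.0, 280.5), (61.0, 34.0), 90.0) [0.4658 0.0725 0.016 ]
```

View pics/shaft.png

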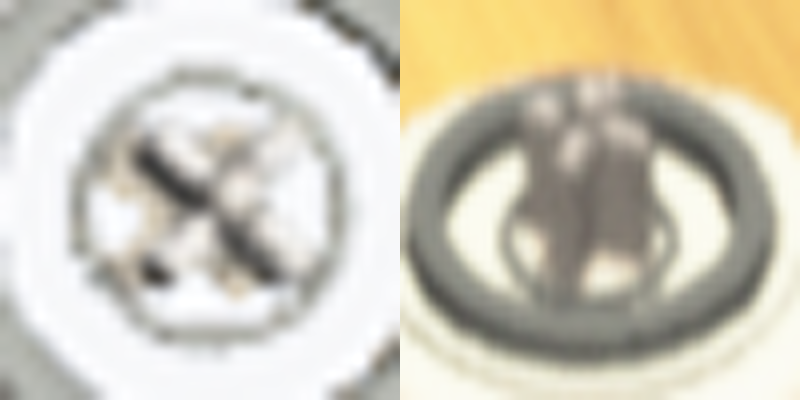

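The left panel shows the ribs lying along (140,150)–(280,280) and (150,275)–(285,150), about ±43° in the top image. The right panel shows the shaft standing inside the ring.

```bash
python3 -m handwheel '[[[-1.5,-14,0],0,1],[[-3,-28,0],0,1],[[-3.7,-33,0],0,1],[[-3.7,-33,0],0,1],[[-3.7,-33,0],0,1],[[-3.7,-33,0],0,1],[[-3.7,-33,0],0,1],[[-3.7,-33,0],0,1],[[-3.7,-33,0],0,1],[[-3.7,-35,0],0,1]]' 40
python3 -m handwheel '[[[0,0,0],0,1],[[0,0,0],0,1],[[0,0,0],0,1],[[0,0,0],0,1],[[0,0,0],0,1],[[0,0,0],0,1],[[0,0,0],0,1],[[0,0,0],0,1],[[0,0,0],0,1],[[0,0,0],0,1]]' 40
python3 - <<'E'
from h import *
np.set_printoptions(precision=4,suppress=True)
t=shot("top")
o=lambda x,y:onz(t,375+x/14.3,257+y/14.3,.095)
for a,b in(((140,150),(280,280)),((150,275),(285,150))):
    d=o(*b)-o(*a);print("rib",np.degrees(np.arctan2(d[1],d[0])),np.linalg.norm(d))
h=cv2.cvtColor(t["img"],cv2.COLOR_RGB2HSV)
m=(h[250:322,198:282,1]<40).astype(np.uint8)
cs,_=cv2.findContours(m,0,2);k=max(cs,key=cv2.contourArea)+np.array([198,250])
b=cv2.minAreaRect(k);p=np.float32(k.reshape(-1,2));hull=cv2.convexHull(k)
M=cv2.moments(hull);c=(M["m10"]/M["m00"],M["m01"]/M["m00"]);print("dock",b,c,onz(t,*c,.016))
s=shot("side");st=bot.read_state();print(st["joint_positions"],st["position"])
P=st["position"]
for n,q in(("axis bottom",P+[0,0,-.066]),("ring c",[.4752,-.205,.08]),("dock seat",[.4545,.104,.016])): print(n,pix(s,q))
cv2.imwrite("pics/s3.png",cv2.resize(s["img"][170:350,240:400],(640,600),interpolation=2)[:,:,::-1])
# scale 4 in x, 3.333 in y
E
```

```text
t: 8.98
position: [0.4751, -0.2062, 0.2053]
tcp_rot: [0.068, 3.141, 0.001]
contact_force: [1.5, 0.6, -5.8]
finger_gap: 0.0415
grip_force: 50.8
t: 9.82
position: [0.4753, -0.2045, 0.2054]
tcp_rot: [0.068, 3.141, -0.0]
contact_force: [-0.3, -0.0, -4.8]
finger_gap: 0.0416
grip_force: 50.6
rib -134.30187477943727 0.02614956391250211
rib -48.506263551119204 0.02568157124242583
dock ((239.10409545898438, 286.18902587890625), (63.06787109375, 47.893089294433594), 2.12109637260437) (239.2401524065669, 286.30526138846864) [0.454  0.1035 0.016 ]
[-0.6029 -0.0404  1.9851 -0.      1.1968 -2.1303] [ 0.4753 -0.2047  0.2054]
axis bottom [327.417  267.5318]
ring c [327.4253 297.5359]
dock seat [267.4015 253.2887]
```

View pics/s3.png

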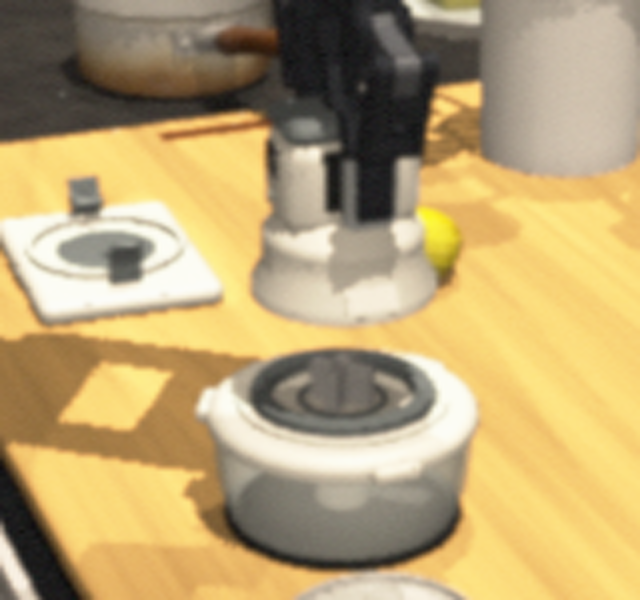

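The skirt (column ~326.1), shaft (~325.9) and ring (~325.5) line up, so position is within about 1 mm. The ribs need a turn of about +44°.

```bash
python3 -m handwheel '[[[0,0,3],5,1],[[0,0,4],5.5,1],[[0,0,4],5.5,1],[[0,0,4],5.5,1],[[0,0,4],5.5,1],[[0,0,4],5.5,1],[[0,0,4],5.5,1],[[0,0,4],5.5,1],[[0,0,2],0,1],[[0,0,0],0,1]]' 40
python3 -m handwheel '[[[0,0,2],0,1],[[0,0,2],0,1],[[0,0,2],0,1],[[0,0,2],0,1],[[0,0,2],0,1],[[0,0,2],0,1],[[0,0,1],0,1],[[0,0,1],0,1],[[0,0,0],0,1],[[0,0,0],0,1]]' 40
```

```text
t: 10.75
position: [0.4749, -0.2046, 0.1717]
tcp_rot: [-1.223, -2.892, -0.0]
contact_force: [0.3, -0.5, -5.0]
finger_gap: 0.0415
grip_force: 50.5
t: 11.58
position: [0.4752, -0.2046, 0.1582]
tcp_rot: [-1.227, -2.892, -0.0]
contact_force: [-0.2, 0.6, -6.5]
finger_gap: 0.0416
grip_force: 50.6
```

```bash
python3 -m handwheel '[[[0,0,1],0,1],[[0,0,1],0,1],[[0,0,1],0,1],[[0,0,1],0,1],[[0,0,1],0,1],[[0,0,1],0,1],[[0,0,0],0,1],[[0,0,0],0,1],[[0,0,0],0,1],[[0,0,0],0,1]]' 40
```

```text
t: 12.42
position: [0.4759, -0.2046, 0.1537]
tcp_rot: [1.227, 2.891, 0.001]
contact_force: [-1.5, 4.7, 5.4]
finger_gap: 0.0416
grip_force: 52.4
```

```bash
python3 -m handwheel '[[[0.7,0.7,-1],0,1],[[0,0,0],2,1],[[0,0,0],2,1],[[0,0,0],2,1],[[0,0,0],2,1],[[0,0,0],2,1],[[0,0,0],0,1],[[0,0,0],0,1],[[0,0,0],0,1],[[0,0,0],0,1]]' 40
```

```text
t: 13.25
position: [0.4753, -0.2039, 0.1533]
tcp_rot: [1.474, 2.774, -0.001]
contact_force: [-1.6, 1.8, 1.2]
finger_gap: 0.0417
grip_force: 51.9
```

```bash
python3 -m handwheel '[[[0,0,0],-3,1],[[0,0,0],-3,1],[[0,0,0],-3,1],[[0,0,0],-3,1],[[0,0,0],-2,1],[[0,0,0],-2,1],[[0,0,0],-2,1],[[0,0,0],-2,1],[[0,0,0],-2,1],[[0,0,0],0,1]]' 40
python3 -c "
from h import *
s=bot.read_state();print(s['moment'],s['contact_force'],s['position'],np.linalg.norm(s['tcp_rot']))"
```

```text
t: 14.08
position: [0.4761, -0.2028, 0.1518]
tcp_rot: [0.918, 3.002, 0.005]
contact_force: [3.4, 3.3, -4.3]
finger_gap: 0.0414
grip_force: 50.9
[ 0.63016026 -0.769653   -0.13205039] [ 3.4296916   3.25906724 -4.33728592] [ 0.47613203 -0.20278198  0.15183488] 3.1391288151030055
```

```bash
python3 -m handwheel '[[[0,0,0],2,1],[[0,0,1],0,1],[[0,0,1],0,1],[[0,0,1],0,1],[[0,0,1],0,1],[[0,0,0],0,1],[[0,0,0],0,1],[[0,0,0],0,1],[[0,0,0],0,1],[[0,0,0],0,1]]' 40
python3 -c "
from h import *
s=bot.read_state();print(s['moment'],s['contact_force'],s['position'],np.linalg.norm(s['tcp_rot']))"
```

```text
t: 14.92
position: [0.4756, -0.2026, 0.1484]
tcp_rot: [0.971, 2.988, 0.004]
contact_force: [3.0, 4.4, -4.0]
finger_gap: 0.0412
grip_force: 51.1
[ 0.96149017 -0.72809833 -0.04707933] [ 2.97314213  4.40411338 -3.99987937] [ 0.4755548  -0.20264437  0.14841982] 3.141363211546209
```

Meshed: the head now sinks freely. I'll relieve the side load and continue down to the ring.

```bash
python3 -m handwheel '[[[0,0.5,0],0,1],[[0,0.5,1],0,1],[[0,0,1],0,1],[[0,0,1],0,1],[[0,0,1],0,1],[[0,0,1],0,1],[[0,0,1],0,1],[[0,0,0],0,1],[[0,0,0],0,1],[[0,0,0],0,1]]' 40
python3 -c "
from h import *
s=bot.read_state();print(s['moment'],s['contact_force'],s['position'],np.linalg.norm(s['tcp_rot']))"
```

```text
t: 15.75
position: [0.4758, -0.2026, 0.1448]
tcp_rot: [-0.97, -2.987, -0.001]
contact_force: [-1.1, 6.1, 4.3]
finger_gap: 0.0415
grip_force: 52.4
[ 1.17974507  0.22922074 -0.04682721] [-1.1328931   6.11234168  4.31072854] [ 0.4758285  -0.20261234  0.14478679] 3.1405363152078025
```

```bash
python3 -m handwheel '[[[0.3,0.4,0],0,1],[[0.3,0.4,0],0,1],[[0.3,0.4,0],0,1],[[0.2,0.3,0],0,1],[[0,0,0],0,1],[[0,0,1],0,1],[[0,0,1],0,1],[[0,0,0],0,1],[[0,0,0],0,1],[[0,0,0],0,1]]' 40
python3 - <<'E'
from h import *
s=bot.read_state();print(s['moment'],s['contact_force'],s['position'])
c=shot("side");cv2.imwrite("pics/s4.png",cv2.resize(c["img"][210:350,260:400],(600,600),interpolation=2)[:,:,::-1])
E
```

```text
t: 16.58
position: [0.4758, -0.2023, 0.1428]
tcp_rot: [0.969, 2.988, -0.004]
contact_force: [-2.4, 1.5, 5.3]
finger_gap: 0.0414
grip_force: 52.5
[ 0.5354676   0.42395388 -0.05257245] [-2.40046893  1.48557913  5.31890261] [ 0.47584397 -0.20232488  0.14279761]
```

View pics/s4.png

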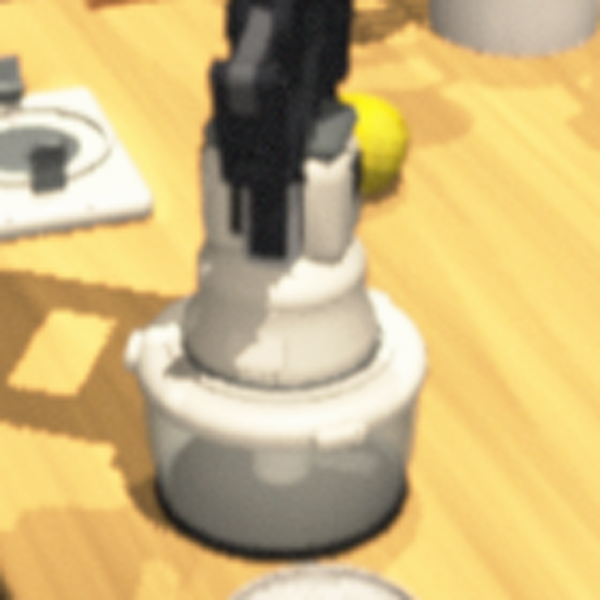

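The skirt sits square on the ring and the ring has started down (z falls 2 mm for 1 N, which matches the spring). I'll press on to the hard stop.

```bash
python3 -m handwheel '[[[0.3,-0.1,1],0,1],[[0,0,1],0,1],[[0,0,1],0,1],[[0,0,1],0,1],[[0,0,1],0,1],[[0,0,1],0,1],[[0,0,0],0,1],[[0,0,0],0,1],[[0,0,0],0,1],[[0,0,0],0,1]]' 40
python3 -m handwheel '[[[0,0,1],0,1],[[0,0,1],0,1],[[0,0,1],0,1],[[0,0,0],0,1],[[0,0,0],0,1],[[0,0,0],0,1],[[0,0,0],0,1],[[0,0,0],0,1],[[0,0,0],0,1],[[0,0,0],0,1]]' 40
```

```text
t: 17.47
position: [0.4761, -0.2025, 0.1403]
tcp_rot: [0.969, 2.988, -0.005]
contact_force: [-8.0, 5.3, 20.6]
finger_gap: 0.0417
grip_force: 55.1
t: 18.3
position: [0.4763, -0.2026, 0.1402]
tcp_rot: [-0.969, -2.988, 0.005]
contact_force: [-12.7, 7.8, 33.2]
finger_gap: 0.0418
grip_force: 57.6
```

```bash
python3 -m handwheel '[[[0.5,0,-0.5],0,1],[[0.5,0,-0.5],0,1],[[0.5,0,-0.5],0,1],[[0.5,0,0],0,1],[[0,0,0],0,1],[[0,0,0],0,1],[[0,0,0],0,1],[[0,0,0],0,1],[[0,0,0],0,1],[[0,0,0],0,1]]' 40
python3 - <<'E'
from h import *
s=bot.read_state();print(s['moment'],s['contact_force'],s['position'])
c=shot("side");cv2.imwrite("pics/s5.png",cv2.resize(c["img"][210:350,260:400],(600,600),interpolation=2)[:,:,::-1])
E
```

```text
t: 19.13
position: [0.4759, -0.2024, 0.1403]
tcp_rot: [0.968, 2.984, -0.007]
contact_force: [-6.3, 4.9, 21.8]
finger_gap: 0.0415
grip_force: 55.9
[ 0.97879776  1.32351784 -0.09592152] [-6.25027021  4.89820384 21.81696115] [ 0.47591633 -0.20237518  0.14027808]
```

View pics/s5.png

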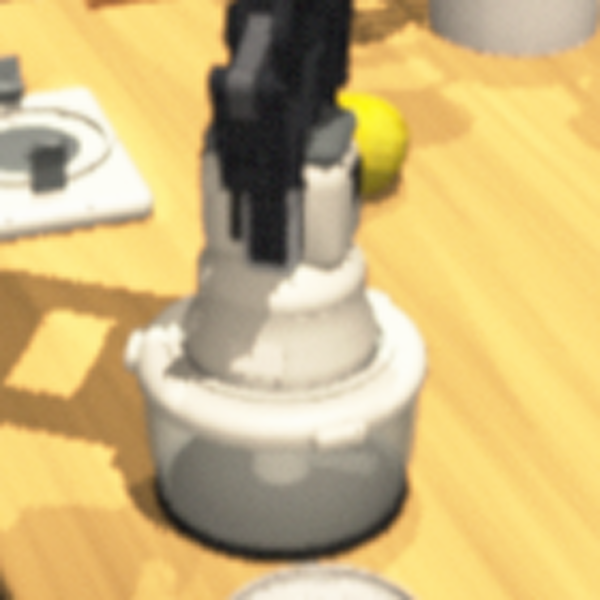

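The head is upright on the ring with the skirt down at about (270,388) in the crop. z held at 0.1402–0.1403 while the push went from 26 to 38 N, so this is the hard stop, about 6 mm below ring contact. The push is now about 26 N, and it should hold as it stands. The lemon is unmoved.

```bash
python3 -c "
from station import bot
print(bot.sign_off())"
```

```text
the job is handed in; nothing more can be done
None
```

The job is handed in at about 19 s: the power head is meshed on the chopper's shaft, still gripped, and pressing the run ring down to its stop with about 26 N; the lemon, tin and shaker were not touched.

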